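# Extend the bench back stop by one lock position

### The arm

A 6-joint arm with a two-finger parallel gripper is mounted at the origin on the work surface. World frame = base frame: x ahead of the robot, y to its left, z up, the work surface at z = 0. Lengths are in m, angles in rad, forces in N, time in s.
With the tool pointing down it reaches from about 0.35 to 0.775 m from the base axis. Payload 7.3 kg.
Tool frame: the origin (TCP) lies at the centre of the arm's flange, where the gripper is bolted on; the fingertips stand 178 mm ahead of it and the grasp point (between the pads) lies 159 mm ahead of it (tip_extent is the distance from the TCP to the fingertips, in m); z points along the fingers, y is the line along which they close (so a half turn about z gives the same grasp; the last joint's range is limited). The gripper opens to 92 mm and grips with 3 to 60 N. Pads are 19 mm wide; open, the fingers measure 130 mm over their backs; the gripper's body (75 mm by 190 mm) begins 47 mm behind the grasp point.
Start: joints at [0.969, 0.342, 1.524, -0, 1.275, -0.146], TCP at [0.231, 0.471, 0.405] pointing down, gripper open.
Joint ranges: [-2.53, 2.53], [-0.77, 2.02], [0.04, 2.7], [-1, 4.14], [0.28, 2.66], [-3.11, 3.11]. Speed limits (rad/s): [2.57, 2.57, 3.14, 3.14, 3.14, 3.14].

### API

Orientations are given as [roll, pitch, yaw] about the fixed x, y, z axes, in that order (R = Rz(yaw) Ry(pitch) Rx(roll)).
In Python, from cell import * gives the robot as it stands.
- The arm moves only by the tool arm_command, never from a script. Its arguments are lists of equal length, an entry for each row: "xyz": the shift along the world's x, y, z in mm, a list of three; "spin": the turn about the world's z in degrees. In form: {"xyz": [[tx, ty, tz], ...], "spin": [spin, ...]}. A call has 1 to 20 rows; each row shifts and turns the commanded pose from where the row before left it; what a row does not reach is not made up. A row lasts 1/10 s, in which the tool goes at most 50 mm and 8.59 degrees, less where a joint would pass 70% of its speed; a pose out of reach is approached as far as the arm can. A call with a gripper value outside its range is refused whole. "jaw" is the opening, from -1 (shut) to 1 (fully open), set as the call begins (left out, the last holds). The fingers move at their own pace and stop on an object; "squeeze" is the grip in N (left out, the last holds). Time passes only in rows, so rows that do not move let the fingers close. It gives the time, the measured TCP pose, the force, the opening and the grip force at its end, in the units of the state.
- observe(): the state, without advancing time (a new reading comes with each control period).
- read_camera(name): name is "side" or "top"; returns a dict with "img" (420x560x3 uint8, red, green, blue), "depth" (420x560 float32, m along the optical axis (not along the pixel's ray), 0 where there is no reading), "fx", "fy", "cx", "cy" (pixels), "dist_coeffs" ([k1, k2, p1, p2, k3] as OpenCV has them; the pictures are not rectified), "world_from_camera" (4x4, takes a point from camera to world coordinates). Camera axes: x right, y up, looking along -z (the intrinsics and any distortion apply to the point x, -y, -z); pixel columns grow to the right and rows downward; lengths in m; the calibration is good to about 2 mm. A picture is of the moment at which its call begins.
- hand_in(): hands the job in; it is judged then, once.
The state is a dict: "time": time; "qpos": joint angles; "qvel": joint speeds; "joint_efforts": joint torques, N m; "tool_pos": TCP position; "tool_rot": TCP orientation; "contact_force": force on the tool from outside, world axes, zero at the start; "torque": the same for the moment, N m; "opening": finger opening in m; "grip_force": force on a finger pad.
Only numpy, scipy, OpenCV 4.12 (cv2) and the standard library are available. Lean on these libraries where they do the work, as an engineer would, in place of code of your own. Each camera call takes 0.05 s, during which the arm holds its last target. There are 200 camera calls.

### The job

Let the yellow back-stop tube out by one lock position, away from the green post: pinch its red snap button in flush, slide the tube until the button snaps out again in the slot, and give the tube a light tug along its length to be sure it is locked. Go by feel and never strain the button: while it holds the tube, pull with no more than about 15 N. Then let go of everything, and leave the other things on the bench where they are.

Things in the scene. Friction and masses are not known exactly. Their poses are not given: they have to be found in the camera images.
- stop_base: Green stand bolted to the bench, never moves. Base plate 330 x 100 x 12 mm (x -180..150), post 112 mm tall at x -175..-135, and a fixed 30 mm square steel tube running level from the post at 85 mm height. Origin: on the bench straight under the tube axis, at the button. x: along the tube, away from the post, the way the yellow tube is let out; the button is on the -y side; z up.
- stop_tube: Yellow 36 x 36 mm square tube (wall 2 mm) sliding on the steel tube along the stand's x; friction about 3 N, stays put. Origin: on its axis, 85 mm up, at its round hole; axes as the stand's; starts at the stand's x = 0. Reaches x -115..+95 mm, then a 75 x 75 mm end plate to +109 mm. On its -y side: a 16 mm round hole at x = 0 (black line across the top there) and a black slot behind it.
- slot_mid (a point): Middle of the black slot (46 x 16 mm) in the tube's -y face, 61 mm from the round hole towards the post. Behind it, unseen, is a catch plate with the next hole, set anew each time: the tube travels 46 to 76 mm along +x until the button springs out in the slot and holds it (play 1 mm). By feel: the dome first draws the tube forward by some 5 N over about 6 mm, then the pull needed rises steeply.
- snap_button: Red spring button, 14 mm across, dome end, in the round hole at the start. Carried by the inner steel tube: it only moves in and out along the stand's y. Origin: tip of the dome; out, it is 8 mm proud of the yellow tube (y = -26, z = 85 mm in the stand's frame). Push towards +y: 3.5 N to start, 6 N fully in. Not pressed, its straight flank locks the tube; under the wall it stays in.
- button_seat (a point): Point on the steel tube's axis behind the button, 85 mm above the bench (26 mm behind the dome tip), fixed. A pad laid flat (40 N pinch) on the yellow tube's side over the hole, the other pad across from it, holds the button flush (8 mm in); pulling the tube along +x with 8 to 15 N then makes the hole's rim push the domed button the last 2 mm under the wall, and the tube runs free.
- coil_element: Bystander: loose steel heating coil standing on end, 54 mm across, 52 mm tall, origin at the centre of its underside.
- fittings_can: Bystander: loose grey can, 60 mm across, 70 mm tall, origin at the centre of its underside.
- blue_tray: Bystander: blue tray with coils, 200 x 150 x 60 mm, origin at the centre of its underside.
- spanner: Bystander: steel spanner lying on the bench beyond the stand.

How it is judged:
On the way, in this order (a step that is already met when the one before it is completed fails the run):
1. the button is pressed flush (7 mm or more in) while the tube is still at its first hole (within 3 mm of the start) (y of snap_button in the frame of stop_base above -0.019 m and x of stop_tube in the frame of stop_base between -0.003 and 0.003 m), for 0.05 s.
2. the tube is on its way, the button hidden under its wall (x of stop_tube in the frame of stop_base between 0.012 and 0.034 m and y of snap_button in the frame of stop_base above -0.018 m), for 0.05 s.
3. the button stands out in the slot, in the next hole, and the tube is tugged against it with 4 N or more (x of stop_tube in the frame of stop_base between 0.042 and 0.08 m and y of snap_button in the frame of stop_base below -0.0245 m and contact force between stop_tube and snap_button above 4 N), for 0.1 s.
At the end, for the whole second after the job is handed in: The yellow tube rests farther out than at the start, locked: the red button stands out at the next hole in the slot (at least 6.5 mm of its 8 mm, tube 42 to 80 mm out), and the bystanders are within 20 mm of where they were (x of stop_tube in the frame of stop_base between 0.042 and 0.08 m and y of snap_button in the frame of stop_base below -0.0245 m and linear speed of stop_tube below 0.005 m/s and distance of each of coil_element, fittings_can, blue_tray, spanner from where it was at the start of the episode below 0.02 m); the robot touches nothing.
It fails at once if the tube strains the button with more than 20 N (contact force between stop_tube and snap_button above 20 N).
It fails at once if the tube is driven past the slot (more than 80 mm) or pushed back towards the post (more than 5 mm) (x of stop_tube in the frame of stop_base above 0.08 m or x of stop_tube in the frame of stop_base below -0.005 m).
It fails at once if a bystander (coil, can, tray or spanner) is moved more than 20 mm (distance of any of coil_element, fittings_can, blue_tray, spanner from where it was at the start of the episode above 0.02 m).
It also fails if it takes over 48 s, if anything falls off the work surface, if the arm or the gripper's body presses on something with over 40 N, if the wrist force passes 120 N, or if a joint passes its speed limit or range.

## Working session

There is one attempt and no reset: what is moved stays moved. The work goes in short steps, Python scripts to look and compute and a tool call to move; the robot and the scene stay as the last step left them, time stands still between calls to the robot, and variables do not carry over. Pictures are saved under pics/ and viewed, at most 10 in all, crops included, and the job is handed in when it is done.

Besides the shell and the picture viewer there is one more tool, called as name(argument=value, ...) on one line, values as JSON. arm_command: Moves the arm, as the interface text tells. Its arguments: {"type":"object","properties":{"xyz":{"type":"array","items":{"type":"array","items":{"type":"number"}}},"spin":{"type":"array","items":{"type":"number"}},"jaw":{"type":"number"},"squeeze":{"type":"number"}},"required":["xyz","spin"]}

```bash
mkdir -p pics; cat > h.py <<'E'
from cell import *
import numpy as np, cv2
def ray(c,u,v):
    K=np.array([[c['fx'],0,c['cx']],[0,c['fy'],c['cy']],[0,0,1.]])
    p=cv2.undistortPoints(np.array([[[u,v]]],float),K,np.array(c['dist_coeffs'],float))[0,0]
    T=np.array(c['world_from_camera']); d=T[:3,:3]@np.array([p[0],-p[1],-1.]); return T[:3,3],d
def plane(c,u,v,z):
    o,d=ray(c,u,v); return o+d*(z-o[2])/d[2]
def dep(c,u,v):
    o,d=ray(c,u,v); return o+d*float(c['depth'][int(round(v)),int(round(u))])
def tri(a,b):
    (o,d),(p,e)=a,b; s=np.linalg.lstsq(np.c_[d,-e],p-o,rcond=None)[0]
    x,y=o+d*s[0],p+e*s[1]; return (x+y)/2,np.linalg.norm(x-y)
E
python3 - <<'E'
from h import *
for n in('side','top'):
    c=read_camera(n); cv2.imwrite(f'pics/{n}0.png',c['img'][:,:,::-1]); print(n,c['fx'],np.round(c['world_from_camera'],3).tolist())
    np.save(n+'.npy',c,allow_pickle=True)
print(observe())
E
```

```text
side 382.07058478446913 [[-0.935, 0.261, -0.241, 0.366], [-0.356, -0.696, 0.624, 0.566], [-0.005, 0.669, 0.743, 0.776], [0.0, 0.0, 0.0, 1.0]]
top 449.3098598571922 [[-0.023, 0.997, -0.073, 0.474], [-1.0, -0.021, 0.018, -0.022], [0.017, 0.073, 0.997, 1.442], [0.0, 0.0, 0.0, 1.0]]
{'time': 0.1, 'qpos': array([ 9.69008490e-01,  3.42610159e-01,  1.52488674e+00, -4.27231599e-05,
        1.27544330e+00, -1.45952835e-01]), 'qvel': array([ 0.00072681, -0.00247163, -0.00387622,  0.00070191,  0.00091793,
        0.00018765]), 'joint_efforts': array([ 8.67357157e-04, -4.32004523e+01, -2.44694531e+01,  7.18300324e-02,
        5.26364765e-02, -1.55299637e-05]), 'tool_pos': array([0.23100317, 0.47130868, 0.40414871]), 'tool_rot': array([-3.14025350e+00, -1.55558096e-04,  2.68577001e+00]), 'contact_force': array([-0.92547347,  0.70430855,  0.2721684 ]), 'torque': array([-0.01140242,  0.02105039,  0.04200493]), 'grip_force': 0.0, 'opening': 0.09177785324280278}
```

View pics/side0.png

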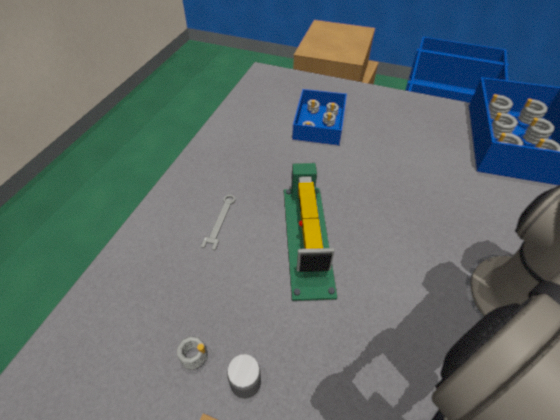

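View pics/top0.png

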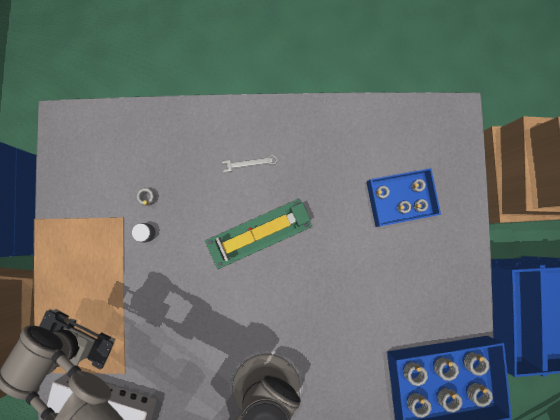

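Side view: the yellow tube runs (306,180)→(314,245), with its end plate at (315,260) and the red button at about (301,223). Top view: the tube runs (292,218)→(222,250), with the black line near (252,235). Can and coil lie near (142,232) and (146,197), clear of the stand.

```bash
cat > m.py <<'E'
from h import *
C={n:np.load(n+'.npy',allow_pickle=True).item() for n in('side','top')}
R={'top':(190,270,200,320),'side':(160,300,280,340)}
def masks(c,n):
    h=cv2.cvtColor(c['img'],cv2.COLOR_RGB2HSV); r=R[n]; k=np.zeros(h.shape[:2],bool); k[r[0]:r[1],r[2]:r[3]]=1
    y=(cv2.inRange(h,(18,120,80),(32,255,255))>0)&k
    rd=((h[...,0]<8)|(h[...,0]>172))&(h[...,1]>130)&(h[...,2]>60)&k
    return y,rd
if __name__=='__main__':
    red={}
    for n,c in C.items():
        y,rd=masks(c,n); ys,xs=np.nonzero(y); print(n,'yellow',len(xs),cv2.minAreaRect(np.c_[xs,ys].astype(np.float32)))
        a=np.argwhere(rd); print('red',a.mean(0)[::-1] if len(a) else 0,a[:,::-1].tolist())
        P=np.array([dep(c,u,v) for u,v in zip(xs,ys)]); top=P[(P[:,2]>.095)&(P[:,2]<.112)]
        print('z med',np.median(P[:,2]),len(top)); 
        ctr,_,vt=np.linalg.svd(top[:,:2]-top[:,:2].mean(0))[0],0,np.linalg.svd(top[:,:2]-top[:,:2].mean(0))[2]
        m=top[:,:2].mean(0); d=vt[0]*np.sign(vt[0][1]); s=(top[:,:2]-m)@d; w=(top[:,:2]-m)@np.array([-d[1],d[0]])
        print('axis pt',m,'dir',d,np.degrees(np.arctan2(d[1],d[0])),'s',s.min(),s.max(),'w',np.percentile(w,[2,98]))
    for n,s in(('top',7),('side',7)):
        c=C[n];r=R[n];im=cv2.resize(c['img'][r[0]:r[1],r[2]:r[3]],None,fx=5,fy=5,interpolation=cv2.INTER_NEAREST if 1 else 0) if n=='top' else cv2.resize(c['img'][195:285,280:345],None,fx=6,fy=6,interpolation=0)
        cv2.imwrite(f'pics/{n}crop.png',im[:,:,::-1])
E
python3 m.py
```

```text
side yellow 1162 ((309.7804870605469, 215.0244140625), (68.02582550048828, 18.331636428833008), 83.6598129272461)
red [300.15384615 223.        ] [[300, 221], [301, 221], [299, 222], [300, 222], [301, 222], [299, 223], [300, 223], [301, 223], [299, 224], [300, 224], [301, 224], [300, 225], [301, 225]]
z med 0.10334650963789493 1072
axis pt [0.48713456 0.02091302] dir [-0.38909553  0.92119741] 112.89823262138164 s -0.10761157771818854 0.09250793512694803 w [-0.01729687  0.01771895]
top yellow 855 ((255.46229553222656, 233.7425079345703), (12.172364234924316, 70.26367950439453), 65.72555541992188)
red [249.5 228.5] [[249, 228], [250, 228], [251, 228], [248, 229], [249, 229], [250, 229]]
z med 0.10405680361147374 828
axis pt [0.48699155 0.01938894] dir [-0.3898223  0.9208901] 112.94344311158365 s -0.10477208836012723 0.10397028832044493 w [-0.01682528  0.01685412]
```

View pics/topcrop.png

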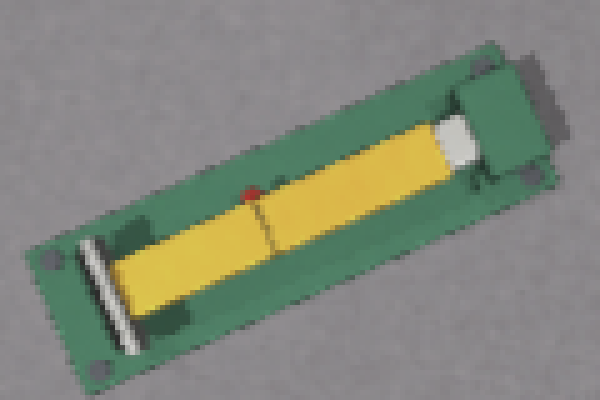

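View pics/sidecrop.png

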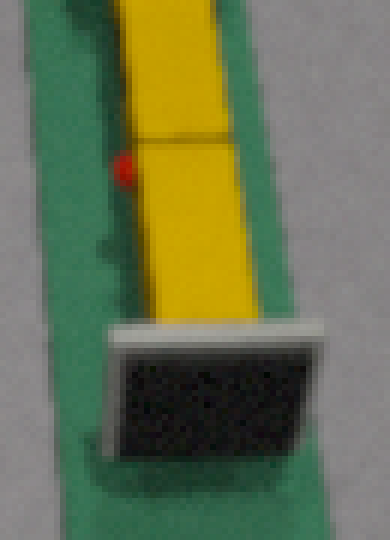

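Top crop: the black line's midpoint is at (261,227), image pixel (252.3,235.2), and the button is at (251,195), pixel (250,228.7). Side crop: the line's midpoint is at (183,140), pixel (310.2,217.9), and the button is at (300.2,223).

```bash
python3 - <<'E'
from h import *
C={n:np.load(n+'.npy',allow_pickle=True).item() for n in('side','top')}
s,t=C['side'],C['top']
print('line tri',tri(ray(s,310.2,217.9),ray(t,251.9,234.9)))
print('line@.103',plane(s,310.2,217.9,.103),plane(t,251.9,234.9,.103))
print('button tri',tri(ray(s,300.2,223),ray(t,249.8,228.4)))
m=np.array([.48706,.0201]);d=np.array([-.3894,.9210])
for P in(plane(s,310.2,217.9,.103),plane(t,251.9,234.9,.103)):
    q=P[:2]-m; print('along',q@d,'across',q@[-d[1],d[0]])
E
```

```text
line tri (array([0.48316284, 0.02976819, 0.10530234]), np.float64(0.00030409071401578294))
line@.103 [0.48341346 0.0279012  0.103     ] [0.48332779 0.02988663 0.103     ]
button tri (array([0.50329721, 0.03653758, 0.08573327]), np.float64(0.00031275151380364655))
along 0.00860486384680784 across 0.00032067280872465206
along 0.010466812190727565 across -0.00037355198830349564
```

arm_command(xyz=[[8,-14,0],[16,-28,0],[16,-28,0],[16,-28,0],[16,-28,-4],[16,-28,-6],[16,-28,-6],[16,-28,-6],[16,-28,-6],[16,-28,-6],[16,-28,-6],[16,-28,-6],[16,-28,-6],[16,-28,-6],[16,-28,-6],[12,-22,-6],[8,-14,-4],[0,0,0],[0,0,0],[0,0,0]], spin=[0,-2.5,-2.5,-2.5,-2.5,-2.5,-2.5,-2.5,-2.5,-2.5,-2.5,-2.5,-2.5,-2.5,-2.5,-2.5,-2.5,-1,0,0], jaw=1, squeeze=40)

```text
time: 2.1
tool_pos: [0.4826, 0.0302, 0.331]
tool_rot: [3.141, -0.0, 1.972]
contact_force: [0.5, 0.4, -0.8]
opening: 0.0919
grip_force: 0.0
```

arm_command(xyz=[[0.7,-1,-5],[0,0,-10],[0,0,-15],[0,0,-15],[0,0,-15],[0,0,-15],[0,0,-8],[0,0,-4],[0,0,0],[0,0,0],[0,0,0]], spin=[0,0,0,0,0,0,0,0,0,0,0])

```text
time: 3.2
tool_pos: [0.484, 0.0284, 0.2443]
tool_rot: [3.14, 0.001, 1.97]
contact_force: [0.6, 0.0, -0.3]
opening: 0.0918
grip_force: 0.0
```

```bash
python3 - <<'E'
from h import *
c=read_camera('top'); a=c['img'][180:280,190:330]; cv2.imwrite('pics/t1.png',cv2.resize(a,None,fx=5,fy=5,interpolation=2)[:,:,::-1])
print(observe()['contact_force'])
E
```

```text
[-0.42766242 -0.77065141 -1.8202597 ]
```

View pics/t1.png

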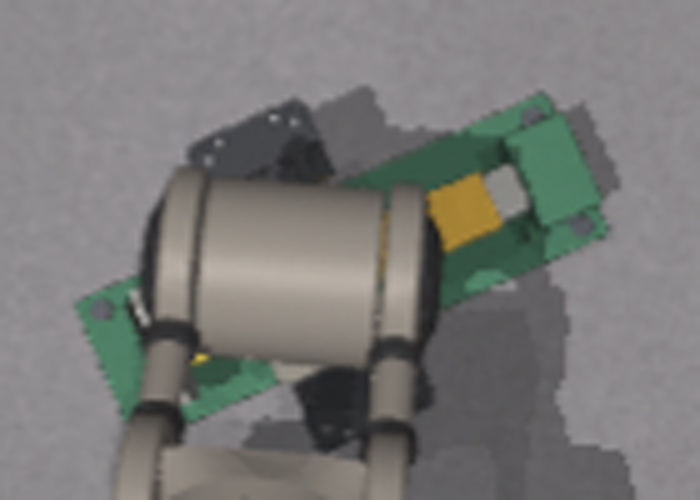

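The gripper straddles the tube over the button (body centred near (285,270) in the crop), jaws across it. I'll pinch now.

arm_command(xyz=[[0,0,0],[0,0,0],[0,0,0],[0,0,0],[0,0,0],[0,0,0],[0,0,0],[0,0,0],[0,0,0],[0,0,0]], spin=[0,0,0,0,0,0,0,0,0,0], jaw=-1, squeeze=40)

```text
time: 4.25
tool_pos: [0.4835, 0.0283, 0.2438]
tool_rot: [-3.141, -0.0, 1.97]
contact_force: [-3.3, -0.7, 2.9]
opening: 0.0361
grip_force: 40.0
```

arm_command(xyz=[[-0.2,0.46,0],[-0.2,0.46,0],[0,0,0]], spin=[0,0,0])

```text
time: 4.55
tool_pos: [0.4833, 0.0286, 0.2438]
tool_rot: [-3.141, 0.001, 1.97]
contact_force: [-2.2, -6.8, 1.7]
opening: 0.0357
grip_force: 40.0
```

arm_command(xyz=[[-0.2,0.46,0],[0,0,0]], spin=[0,0])

```text
time: 4.75
tool_pos: [0.4831, 0.029, 0.2438]
tool_rot: [-3.141, 0.001, 1.97]
contact_force: [-1.2, -7.4, 2.2]
opening: 0.036
grip_force: 40.0
```

arm_command(xyz=[[-0.2,0.46,0],[0,0,0]], spin=[0,0])

```text
time: 4.95
tool_pos: [0.4829, 0.0295, 0.2438]
tool_rot: [-3.141, 0.001, 1.97]
contact_force: [-2.4, -6.9, 2.6]
opening: 0.0357
grip_force: 40.0
```

arm_command(xyz=[[-0.2,0.46,0],[0,0,0],[-0.2,0.46,0],[0,0,0]], spin=[0,0,0,0])

```text
time: 5.35
tool_pos: [0.4825, 0.0304, 0.2438]
tool_rot: [-3.141, 0.001, 1.97]
contact_force: [-0.9, -6.4, 2.2]
opening: 0.0358
grip_force: 40.0
```

arm_command(xyz=[[-0.2,0.46,0],[-0.2,0.46,0],[-0.2,0.46,0],[-0.2,0.46,0],[0,0,0]], spin=[0,0,0,0,0])

```text
time: 5.85
tool_pos: [0.4818, 0.0322, 0.2438]
tool_rot: [-3.141, 0.001, 1.971]
contact_force: [-1.6, -6.8, 3.0]
opening: 0.0354
grip_force: 40.0
```

arm_command(xyz=[[-0.2,0.46,0],[-0.2,0.46,0],[-0.2,0.46,0],[-0.2,0.46,0],[-0.2,0.46,0],[-0.2,0.46,0],[0,0,0]], spin=[0,0,0,0,0,0,0])

```text
time: 6.55
tool_pos: [0.4807, 0.0346, 0.2438]
tool_rot: [-3.141, 0.002, 1.97]
contact_force: [-1.6, -9.2, 1.8]
opening: 0.0358
grip_force: 40.0
```

```bash
cat > w.py <<'E'
from m import *
# rear end of tube (x=-115 at start) along stand axis, top view
o=np.array([.4833,.0292]);d=np.array([-.3894,.9210]);n=np.array([d[1],-d[0]])
def rear(c):
    y,_=masks(c,'top'); v,u=np.nonzero(y)
    # sample profile along axis near rear
    h=c['img'].astype(float); T=np.linalg.inv(np.array(c['world_from_camera'])); K=np.array([[c['fx'],0,c['cx']],[0,c['fy'],c['cy']],[0,0,1.]])
    s=np.arange(-.132,-.06,.0005); out=[]
    for w in np.linspace(-.01,.01,9):
        P=np.c_[o+s[:,None]*d+w*n,np.full(len(s),.103)]; q=P@T[:3,:3].T+T[:3,3]; q[:,1:]*=-1
        px=cv2.projectPoints(q,np.zeros(3),np.zeros(3),K,np.array(c['dist_coeffs'],float))[0][:,0].astype(np.float32)
        g=cv2.remap(h.astype(np.float32),px[:,:1],px[:,1:],cv2.INTER_LINEAR)[:,0]; r=(g[:,0]-g[:,2])
        m=r[-40:].max()/2; out.append(s[np.where(r<m)[0].max()])
    return np.median(out)
if __name__=='__main__':
    print(rear(C['top'])); c=read_camera('top'); print('now',rear(c)); print(observe()['contact_force'])
E
python3 w.py
```

```text
-0.11599999999999999
now -0.06049999999999994
[-0.52458789 -9.09469866  1.25002632]
```

```bash
python3 - <<'E'
from h import *
a=read_camera('top')['img'][190:250,250:320]; b=read_camera('side')['img'][155:215,280:350]
f=lambda x:cv2.resize(x,None,fx=5,fy=5,interpolation=0)
cv2.imwrite('pics/t2.png',np.hstack([f(a),f(b)])[:,:,::-1])
E
```

```text
(no output)
```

View pics/t2.png

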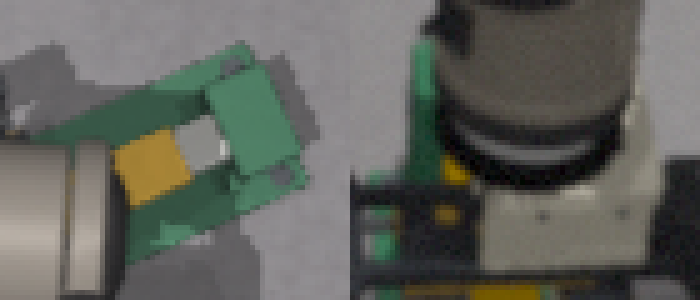

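Top crop: the rear end of the yellow tube is now at about (286.6,220), against 288.4 at the start, and the grey steel showing is longer. So the tube has moved with the pads by about 6–7 mm.

arm_command(xyz=[[-0.2,0.46,0],[-0.2,0.46,0],[-0.2,0.46,0],[-0.2,0.46,0],[-0.4,0.92,0],[-0.4,0.92,0],[-0.4,0.92,0],[0,0,0]], spin=[0,0,0,0,0,0,0,0])

```text
time: 7.5
tool_pos: [0.4785, 0.0399, 0.2438]
tool_rot: [-3.141, 0.001, 1.97]
contact_force: [-2.7, -4.5, 2.5]
opening: 0.0356
grip_force: 40.0
```

```bash
sed -i 's/def rear(c):/def rear(c,e=0):/; s/s=np.arange(-.132,-.06,.0005)/s=np.arange(-.132,-.098,.0005)+e/; s/m=r\[-40:\].max()/m=np.percentile(r[-15:],70)/; s/print(.now.,rear(c))/import sys;print("now",rear(c,float(sys.argv[1])))/' w.py; python3 w.py 0.012
```

```text
-0.11599999999999999
now -0.1035
[-1.71009481 -5.04206476  2.74316696]
```

The tube moved 12.5 mm by camera and 12.6 mm by the tool, and the pull fell to about 3 N, so the button is under the wall.

arm_command(xyz=[[-0.4,0.92,0],[-0.8,1.84,0],[-0.8,1.84,0],[-0.8,1.84,0],[-0.8,1.84,0],[-0.8,1.84,0],[-0.8,1.84,0],[-0.8,1.84,0],[-0.8,1.84,0],[-0.8,1.84,0],[-0.8,1.84,0],[-0.8,1.84,0],[-0.4,0.92,0],[0,0,0]], spin=[0,0,0,0,0,0,0,0,0,0,0,0,0,0])

```text
time: 8.95
tool_pos: [0.469, 0.0621, 0.2438]
tool_rot: [-3.141, 0.001, 1.971]
contact_force: [-0.6, -5.0, 2.0]
opening: 0.0354
grip_force: 40.0
```

arm_command(xyz=[[-0.2,0.46,0],[-0.2,0.46,0],[-0.2,0.46,0],[-0.2,0.46,0],[-0.2,0.46,0],[-0.2,0.46,0]], spin=[0,0,0,0,0,0])

```text
time: 9.55
tool_pos: [0.4677, 0.0653, 0.2438]
tool_rot: [-3.141, -0.0, 1.97]
contact_force: [-1.8, -4.4, 1.6]
opening: 0.0357
grip_force: 40.0
```

arm_command(xyz=[[-0.2,0.46,0],[-0.2,0.46,0],[-0.2,0.46,0],[-0.2,0.46,0]], spin=[0,0,0,0])

```text
time: 9.95
tool_pos: [0.4669, 0.0671, 0.2437]
tool_rot: [-3.141, -0.0, 1.97]
contact_force: [-1.9, -4.8, 6.1]
opening: 0.0361
grip_force: 40.0
```

arm_command(xyz=[[-0.2,0.46,0],[-0.2,0.46,0],[-0.2,0.46,0],[-0.2,0.46,0]], spin=[0,0,0,0])

```text
time: 10.35
tool_pos: [0.4661, 0.0689, 0.2437]
tool_rot: [-3.141, -0.0, 1.97]
contact_force: [-2.3, -4.4, 6.2]
opening: 0.0356
grip_force: 40.0
```

arm_command(xyz=[[-0.2,0.46,0],[-0.2,0.46,0],[-0.2,0.46,0],[-0.2,0.46,0]], spin=[0,0,0,0])

```text
time: 10.75
tool_pos: [0.4653, 0.0708, 0.2437]
tool_rot: [-3.141, -0.0, 1.97]
contact_force: [-1.0, -4.3, 2.4]
opening: 0.0357
grip_force: 40.0
```

arm_command(xyz=[[-0.2,0.46,0],[-0.2,0.46,0],[-0.2,0.46,0],[-0.2,0.46,0]], spin=[0,0,0,0])

```text
time: 11.15
tool_pos: [0.4645, 0.0726, 0.2438]
tool_rot: [3.142, 0.0, 1.97]
contact_force: [-2.8, -4.7, 2.4]
opening: 0.0357
grip_force: 40.0
```

arm_command(xyz=[[-0.2,0.46,0],[-0.2,0.46,0],[-0.2,0.46,0],[-0.2,0.46,0]], spin=[0,0,0,0])

```text
time: 11.55
tool_pos: [0.4637, 0.0744, 0.2438]
tool_rot: [3.142, 0.0, 1.97]
contact_force: [-1.6, -4.1, 3.5]
opening: 0.0359
grip_force: 40.0
```

arm_command(xyz=[[-0.2,0.46,0],[-0.2,0.46,0],[-0.2,0.46,0],[-0.2,0.46,0]], spin=[0,0,0,0])

```text
time: 11.95
tool_pos: [0.4629, 0.0763, 0.2438]
tool_rot: [3.142, -0.0, 1.97]
contact_force: [-2.6, -4.1, 6.0]
opening: 0.0359
grip_force: 40.0
```

arm_command(xyz=[[-0.2,0.46,0],[-0.2,0.46,0],[-0.2,0.46,0],[-0.2,0.46,0]], spin=[0,0,0,0])

```text
time: 12.35
tool_pos: [0.4621, 0.0782, 0.2437]
tool_rot: [3.141, -0.0, 1.97]
contact_force: [-3.3, -3.1, 3.6]
opening: 0.036
grip_force: 40.0
```

arm_command(xyz=[[-0.2,0.46,0],[-0.2,0.46,0],[-0.2,0.46,0]], spin=[0,0,0])

```text
time: 12.65
tool_pos: [0.4615, 0.0796, 0.2437]
tool_rot: [3.142, -0.0, 1.97]
contact_force: [-2.6, -2.3, 6.2]
opening: 0.0359
grip_force: 40.0
```

arm_command(xyz=[[-0.2,0.46,0],[-0.2,0.46,0],[-0.2,0.46,0]], spin=[0,0,0])

```text
time: 12.95
tool_pos: [0.4609, 0.081, 0.2437]
tool_rot: [3.141, -0.0, 1.97]
contact_force: [-3.4, 1.3, 6.8]
opening: 0.0354
grip_force: 40.0
```

arm_command(xyz=[[-0.2,0.46,0],[-0.2,0.46,0]], spin=[0,0])

```text
time: 13.15
tool_pos: [0.4604, 0.0824, 0.2437]
tool_rot: [3.141, -0.001, 1.97]
contact_force: [-4.5, 4.8, 7.7]
opening: 0.0358
grip_force: 40.0
```

arm_command(xyz=[[-0.2,0.46,0],[-0.2,0.46,0]], spin=[0,0])

```text
time: 13.35
tool_pos: [0.4599, 0.0835, 0.2437]
tool_rot: [3.142, -0.001, 1.97]
contact_force: [-2.8, 2.1, 6.1]
opening: 0.036
grip_force: 40.0
```

arm_command(xyz=[[-0.2,0.46,0],[0,0,0]], spin=[0,0])

```text
time: 13.55
tool_pos: [0.4598, 0.0837, 0.2437]
tool_rot: [3.141, -0.001, 1.97]
contact_force: [-2.5, 2.0, 5.6]
opening: 0.0357
grip_force: 40.0
```

arm_command(xyz=[[-0.2,0.46,0],[0,0,0]], spin=[0,0])

```text
time: 13.75
tool_pos: [0.4597, 0.084, 0.2437]
tool_rot: [3.141, -0.001, 1.97]
contact_force: [-1.8, 0.5, 4.5]
opening: 0.0358
grip_force: 40.0
```

arm_command(xyz=[[-0.2,0.46,0],[0,0,0]], spin=[0,0])

```text
time: 13.95
tool_pos: [0.4595, 0.0842, 0.2437]
tool_rot: [3.141, -0.0, 1.97]
contact_force: [-2.8, -1.6, 4.9]
opening: 0.036
grip_force: 40.0
```

arm_command(xyz=[[-0.2,0.46,0],[0,0,0]], spin=[0,0])

```text
time: 14.15
tool_pos: [0.4594, 0.0844, 0.2437]
tool_rot: [3.141, 0.0, 1.97]
contact_force: [-2.1, -2.9, 4.5]
opening: 0.0357
grip_force: 40.0
```

arm_command(xyz=[[-0.2,0.46,0],[-0.2,0.46,0],[0,0,0]], spin=[0,0,0])

```text
time: 14.45
tool_pos: [0.459, 0.0854, 0.2437]
tool_rot: [3.141, 0.0, 1.97]
contact_force: [-1.8, -3.8, 4.4]
opening: 0.0355
grip_force: 40.0
```

arm_command(xyz=[[-0.2,0.46,0],[0,0,0]], spin=[0,0])

```text
time: 14.65
tool_pos: [0.4588, 0.0859, 0.2437]
tool_rot: [3.141, 0.0, 1.97]
contact_force: [-0.6, -4.4, 3.9]
opening: 0.036
grip_force: 40.0
```

arm_command(xyz=[[-0.2,0.46,0],[0,0,0]], spin=[0,0])

```text
time: 14.85
tool_pos: [0.4586, 0.0864, 0.2437]
tool_rot: [3.141, 0.0, 1.97]
contact_force: [-1.2, -4.0, 4.2]
opening: 0.036
grip_force: 40.0
```

```bash
python3 - <<'E'
from h import *
a=read_camera('top')['img'][190:270,200:300]; b=read_camera('side')['img'][180:260,270:330]
f=lambda x:cv2.resize(x,None,fx=5,fy=5,interpolation=0)
cv2.imwrite('pics/t3.png',np.hstack([f(a),f(b)])[:,:,::-1])
for n in('top','side'):
    i=read_camera(n)['img'].astype(int); m=(i[...,0]>90)&(i[...,1]<60)&(i[...,2]<60); print(n,np.argwhere(m)[:,::-1].tolist()[:20])
E
```

```text
top [[250, 228], [251, 228], [250, 229], [251, 229]]
side []
```

View pics/t3.png

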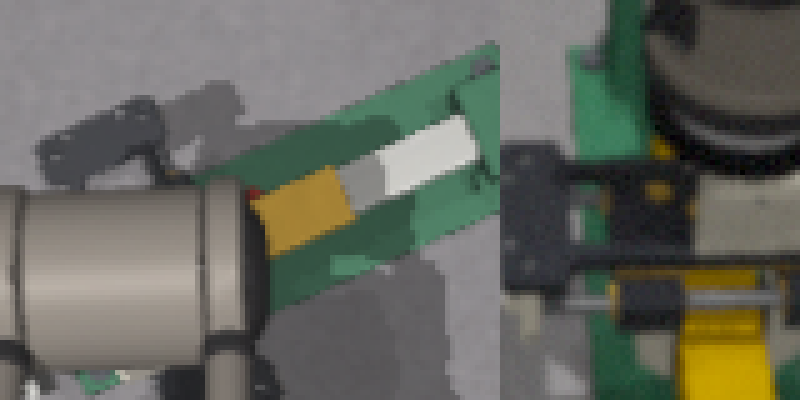

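The top crop shows the red button standing out beside the tube at (251,195), image pixel (250.2,229), as at the start. The tube's rear end is now at about crop (348,190). I'll measure the tube travel against the tool's.

```bash
python3 w.py 0.06
```

```text
-0.11599999999999999
now -0.05249999999999999
[ 0.05648788 -3.83048394  4.10317197]
```

arm_command(xyz=[[-0.2,0.46,0],[0,0,0]], spin=[0,0])

```text
time: 15.3
tool_pos: [0.4585, 0.0867, 0.2437]
tool_rot: [3.141, 0.0, 1.97]
contact_force: [-1.4, -5.5, 3.8]
opening: 0.0358
grip_force: 40.0
```

arm_command(xyz=[[-0.2,0.46,0],[0,0,0]], spin=[0,0])

```text
time: 15.5
tool_pos: [0.4584, 0.0869, 0.2438]
tool_rot: [3.141, 0.001, 1.97]
contact_force: [-0.3, -7.6, 2.9]
opening: 0.0357
grip_force: 40.0
```

arm_command(xyz=[[-0.2,0.46,0],[0,0,0]], spin=[0,0])

```text
time: 15.7
tool_pos: [0.4583, 0.0871, 0.2438]
tool_rot: [3.141, 0.001, 1.97]
contact_force: [0.8, -9.9, 2.9]
opening: 0.0359
grip_force: 40.0
```

arm_command(xyz=[[-0.2,0.46,0],[0,0,0],[0,0,0],[0,0,0]], spin=[0,0,0,0])

```text
time: 16.1
tool_pos: [0.4582, 0.0873, 0.2438]
tool_rot: [3.141, 0.002, 1.97]
contact_force: [2.2, -11.6, 1.9]
opening: 0.0358
grip_force: 40.0
```

The tube is locked: the pull rose steadily to 11.5 N with almost no travel. I'll unload, open and lift.

arm_command(xyz=[[0.2,-0.46,0],[0.2,-0.46,0],[0.2,-0.46,0],[0,0,0]], spin=[0,0,0,0])

```text
time: 16.5
tool_pos: [0.4585, 0.0868, 0.2438]
tool_rot: [3.141, 0.0, 1.97]
contact_force: [-0.5, -3.6, 3.2]
opening: 0.0358
grip_force: 40.0
```

arm_command(xyz=[[0,0,0],[0,0,0],[0,0,0],[0,0,0],[0,0,0],[0,0,0],[0,0,0],[0,0,0],[0,0,0],[0,0,0]], spin=[0,0,0,0,0,0,0,0,0,0], jaw=1)

```text
time: 17.5
tool_pos: [0.4584, 0.0868, 0.2437]
tool_rot: [3.141, 0.0, 1.97]
contact_force: [-0.6, 0.3, -0.7]
opening: 0.092
grip_force: 0.0
```

arm_command(xyz=[[0,0,5],[0,0,10],[0,0,20],[0,0,20],[0,0,20],[0,0,20],[0,0,15],[-10,30,5],[-10,30,0],[-10,30,0],[-10,30,0],[-10,30,0],[-10,30,0],[-10,30,0],[-5,15,0],[0,0,0],[0,0,0]], spin=[0,0,0,0,0,0,0,0,0,0,0,0,0,0,0,0,0])

```text
time: 19.2
tool_pos: [0.3833, 0.3117, 0.3592]
tool_rot: [3.141, 0.0, 1.971]
contact_force: [-0.6, -0.5, 0.2]
opening: 0.0918
grip_force: 0.0
```

```bash
python3 - <<'E'
from h import *
from w import rear
t=read_camera('top'); a=t['img'][180:280,190:330]; cv2.imwrite('pics/t4.png',cv2.resize(a,None,fx=5,fy=5,interpolation=0)[:,:,::-1])
print(rear(t,.06))
E
```

```text
-0.05249999999999999
```

View pics/t4.png

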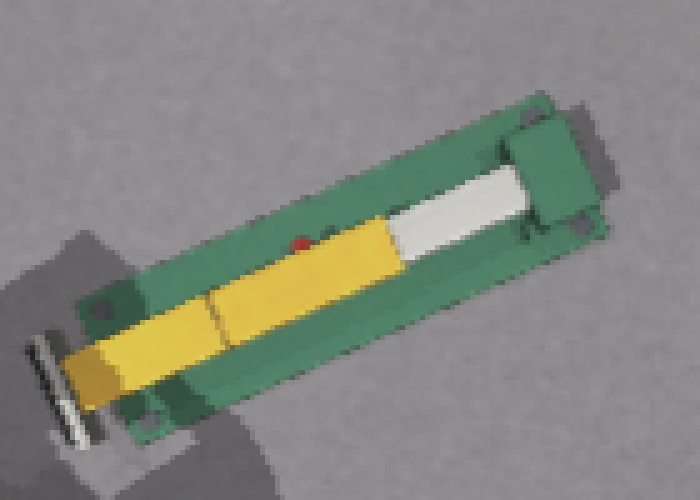

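The tube is 63.5 mm out, the button stands proud at crop (301,245), and the arm is clear.

```bash
python3 -c "
from cell import *
print(hand_in())"
```

```text
the job is handed in; nothing more can be done
None
```

The yellow tube is let out by one lock position, about 63.5 mm, with the button standing out in the slot; a tug of about 11.5 N at the wrist confirmed the lock, everything is released, and the job is handed in (no verdict was shown).

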